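Sweep the offcuts into the scrap tray

ROBOT

A 6-joint arm with a two-finger parallel gripper is mounted at the origin on the work surface. World frame = base frame: x ahead of the robot, y to its left, z up, the work surface at z = 0. Lengths are in m, angles in rad, forces in N, time in s.
With the tool pointing down it reaches from about 0.25 to 0.775 m from the base axis. Payload 8.9 kg.
Tool frame: the origin (TCP) lies between the finger pads; the fingertips stand 11 mm ahead of it and the grasp point (between the pads) lies 8 mm behind it; z points along the fingers, y is the line along which they close (so a half turn about z gives the same grasp; the last joint's range is limited). The gripper opens to 85 mm and grips with 20 to 120 N. Pads are 22 mm wide; open, the fingers measure 114 mm over their backs; the gripper's body (76 mm by 85 mm) begins 54 mm behind the grasp point. The pads swing forward as they close: fully open they stand 13 mm farther back than shut.
Start: joints at [-1.387, 0.291, -0.153, 1.127, 0, 1.431], TCP at [0.167, -0.498, 0.214] pointing down, gripper open.
Joint ranges: [-2.52, 2.52], [-0.91, 1.74], [-1.3, 1.37], [-1.96, 2.02], [-1.52, 1.47], [-3.14, 3.14]. Speed limits (rad/s): [2.22, 2.22, 2.79, 3.14, 3.14, 3.14].

INTERFACE

Orientations are given as a rotation vector (axis times angle).
In Python, from station import robot gives the robot as it stands.
- The arm moves only by the tool carry_out, never from a script. Its argument "targets" is a list of rows, each a list of 7 numbers: the shift along the tool's x, y, z in mm, then the turn, a rotation vector about the tool's x, y, z in degrees, then the finger opening in mm, from 0 to 85.4. In form: [[x, y, z, ax, ay, az, gripper], ...]. A call has 1 to 20 rows; each row is the pose to reach, as a shift and turn from the pose commanded when the call began, along the tool's axes at that moment; what a row does not reach only later rows make up. A row lasts 1/12 s, in which the tool goes at most 41.7 mm and 7.16 degrees, less where a joint would pass 70% of its speed; a pose out of reach is approached as far as the arm can. A call with a gripper value outside its range is refused whole. The fingers move at their own pace and stop on an object; "newtons" is the grip in N (left out, the last holds). Time passes only in rows, so rows that repeat a pose let the fingers close. It gives the time, the measured TCP pose, the force, the opening and the grip force at its end, in the units of the state.
- robot.state(): the state, without advancing time (a new reading comes with each control period).
- robot.capture(name): name is "scene" or "top"; returns the picture (480x640x3 uint8, red, green, blue); there is no depth.
- robot.camera_model(name): a dict with "mtx" (3x3 intrinsics, pixels), "cam_to_world" (4x4, takes a point from camera to world coordinates). Camera axes: x right, y down, z forward; pixel columns grow to the right and rows downward; lengths in m; the calibration is good to about 2 mm. A picture is of the moment at which its call begins. camera_model takes no time and is no camera call.
- robot.job_done(): hands the job in; it is judged then, once.
The state is a dict: "time": time; "joint_pos": joint angles; "joint_velocities": joint speeds; "joint_efforts": joint torques, N m; "tool_pos": TCP position; "eef_rot": TCP orientation; "ft_force": force on the tool from outside, world axes, zero at the start; "wrist_torque": the same for the moment, N m; "gripper_width": finger opening in m; "finger_force": force on a finger pad.
Only numpy, scipy, OpenCV 4.12 (cv2) and the standard library are available. Lean on these libraries where they do the work, as an engineer would, in place of code of your own. Each camera call takes 0.05 s, during which the arm holds its last target. There are 200 camera calls.

TASK

Clear the nest-box offcuts off the bench: with the fingers, sweep the three pieces of scrap pine (the round plug, the squarish block and the short strip) along the bench top and over the sloping lip of the steel scrap tray, until each lies flat and wholly inside, past the lip. Only push them gently, never pinch, pick up or lift them, and leave the tools, the glue, the screws and the good panel where they are.

Things in the scene. Friction and masses are not known exactly. Their poses are not given: they have to be found in the camera images.
- tray: Low steel scrap tray fixed to the bench, open on one side, facing about world -y (within 12 deg). Origin: bench height, middle of the lip's front edge; +y points into the tray, x along the mouth. Inside 240 mm wide (x -120 to 120), 170 deep (y 0 to 170). The lip slopes from bench height at y 0 to the flat floor, 2 mm up, at y 18. Side walls (full depth) and back wall 35 mm high, 4 thick.
- plug: Scrap: round hole-saw plug of pine, a flat disc of 44 mm diameter and 22 mm thick with a small dark pilot hole on top, lying flat, about 20 g. Origin at the middle of its underside; z up. 
- block: Scrap: squarish pine offcut 46 (x) x 42 (y) x 22 mm high, lying flat, about 26 g. Origin at the middle of its underside; z up. 
- strip: Scrap: short pine batten end 64 (x) x 24 (y) x 22 mm high, lying flat, about 20 g. Origin at the middle of its underside; z up. 
- strip_end_a (a point): Point on the strip's long axis at half height, 26 mm from its middle towards its +x end (6 mm short of the end face).
- strip_end_b (a point): Point on the strip's long axis at half height, 26 mm from its middle towards its -x end (6 mm short of the end face).
- tape_measure: Bystander: yellow and black tape measure 60 x 56 x 34 mm high with a 10 mm hook at its +x side. Origin at the middle of its underside; z up.  Not scrap: leave it where it is.
- screw_pot: Bystander: grey round pot of brass screws, 40 mm diameter, 46 mm high, standing among the scraps. Origin at the middle of its underside; z up.  Not scrap: leave it where it is.
- sanding_block: Bystander: grey rubber sanding block with an orange sole, 38 (x) x 65 (y) x 28 mm high. Origin at the middle of its underside; z up.  Not scrap: leave it where it is.
- glue: Bystander: white glue bottle, 60 mm diameter, 160 mm high, standing to the left of the tray. Origin at the middle of its underside; z up.  Not scrap: leave it where it is.
- screwdriver: Bystander: screwdriver lying on the far side of the bench, red handle, steel blade, 200 mm long and 26 mm high. Origin at its middle, at bench height; x from the handle towards the tip. Not scrap: leave it where it is.
- panel: Bystander: finished pine nest-box front, 120 (x) x 132 (y) x 12 mm with a square hole of 32 mm in its middle, lying flat at the right. Origin at the middle of its underside; z up.  Not scrap: leave it where it is.

How it is judged:
At the end, for the whole second after the job is handed in: All scraps lie flat (0.15 rad, underside below 8 mm) and at rest between the tray walls, past the lip: middles of plug and block at least 36 mm, both end points of the strip at least 23 mm in from the lip's front edge. Bystanders within 20 mm of their starts (y of plug in the frame of tray between 0.036 and 0.17 m and x of plug in the frame of tray between -0.12 and 0.12 m and y of block in the frame of tray between 0.036 and 0.17 m and x of block in the frame of tray between -0.12 and 0.12 m and y of strip_end_a in the frame of tray between 0.023 and 0.17 m and x of strip_end_a in the frame of tray between -0.12 and 0.12 m and y of strip_end_b in the frame of tray between 0.023 and 0.17 m and x of strip_end_b in the frame of tray between -0.12 and 0.12 m and height (world z) of each of plug, block, strip below 0.008 m and angle between each of plug, block, strip's own z axis and vertical below 0.15 rad and linear speed of each of plug, block, strip below 0.01 m/s and distance of each of tape_measure, screw_pot, sanding_block, glue, screwdriver, panel from where it was at the start of the episode below 0.02 m); the robot touches nothing.
It fails at once if a scrap is lifted: the middle of its underside comes more than 12 mm above the bench (height (world z) of any of plug, block, strip above 0.012 m).
It fails at once if a scrap is pinched or pressed hard: the fingers bear on it with more than 20 N (contact force between the fingers and plug above 20 N or contact force between the fingers and block above 20 N or contact force between the fingers and strip above 20 N).
It fails at once if a bystander (tape measure, screw pot, sanding block, glue, screwdriver, panel) is moved more than 20 mm (distance of any of tape_measure, screw_pot, sanding_block, glue, screwdriver, panel from where it was at the start of the episode above 0.02 m).
It fails at once if the screw pot or the glue bottle is tipped over (angle between any of screw_pot, glue's own z axis and vertical above 0.4 rad).
It also fails if it takes over 72 s, if anything falls off the work surface, if the arm or the gripper's body presses on something with over 40 N, if the wrist force passes 120 N, or if a joint passes its speed limit or range.

## Working session

There is one attempt and no reset: what is moved stays moved. The work goes in short steps, Python scripts to look and compute and a tool call to move; the robot and the scene stay as the last step left them, time stands still between calls to the robot, and variables do not carry over. Pictures are saved under pics/ and viewed, at most 10 in all, crops included, and the job is handed in when it is done.

Besides the shell and the picture viewer there is one more tool, called after "Call:" in YAML: its name, and indented under it one key for each argument. carry_out: Moves the arm, as the interface text tells. Its arguments: {"type":"object","properties":{"targets":{"type":"array","items":{"type":"array","items":{"type":"number"}}},"newtons":{"type":"number"}},"required":["targets"]}

```bash
mkdir -p pics; cat > h.py <<'E'
import numpy as np, cv2
from station import robot
def ray(name,px,z):
    m=robot.camera_model(name);T=np.array(m["cam_to_world"]);K=np.array(m["mtx"])
    d=T[:3,:3]@np.linalg.solve(K,[px[0],px[1],1]);o=T[:3,3]
    return (o+d*(z-o[2])/d[2])
def snap(name,fn):
    im=np.asarray(robot.capture(name))[:,:,::-1].copy();cv2.imwrite("pics/"+fn,im);return im
E
python3 - <<'E'
from h import *
snap("top","top0.png");snap("scene","scene0.png")
print(robot.camera_model("top"));s=robot.state();print(s["tool_pos"],s["eef_rot"],s["time"])
for p in [(0,0),(640,0),(0,480),(640,480)]:print(p,ray("top",p,0))
E
```

```text
{'mtx': array([[438.52951704,   0.        , 314.09073318],
       [  0.        , 438.52951704, 241.17194135],
       [  0.        ,   0.        ,   1.        ]]), 'cam_to_world': array([[ 0.01645336, -0.99729196,  0.0716801 ,  0.48702767],
       [-0.99963833, -0.01793248, -0.02004062, -0.00236769],
       [ 0.02127175, -0.07132445, -0.99722632,  1.2677173 ],
       [ 0.        ,  0.        ,  0.        ,  1.        ]])}
[ 0.16646386 -0.49746469  0.21297123] [-3.09957919e+00 -5.04578674e-01  3.16061488e-05] 0.1
(0, 0) [1.27946748 0.91699063 0.        ]
(640, 0) [ 1.33788637 -1.01565709  0.        ]
(0, 480) [-0.0956881   0.82505081  0.        ]
(640, 480) [-0.08358254 -0.96251018  0.        ]
```

View pics/top0.png

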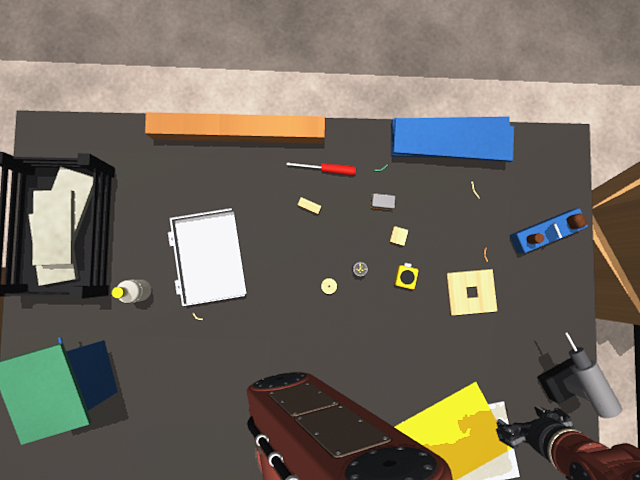

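View pics/scene0.png

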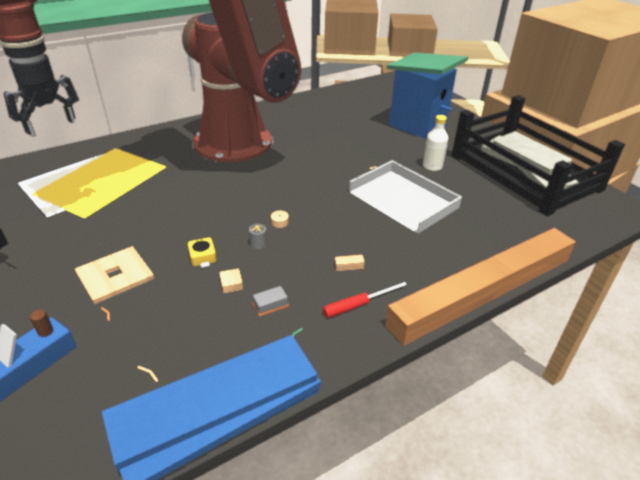

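The top view shows the tray's mouth running from about (232,210) to (245,297). The scraps are the strip at (309,205), the plug at (329,286) and the block at (399,236). The pot is at (360,269), the sanding block at (383,201) and the tape at (406,276).

```bash
python3 - <<'E'
from h import *
im=cv2.imread("pics/top0.png");hsv=cv2.cvtColor(im,cv2.COLOR_BGR2HSV)
def comp(mask,box):
    m=np.zeros_like(mask);x0,y0,x1,y1=box;m[y0:y1,x0:x1]=mask[y0:y1,x0:x1]
    c=max(cv2.findContours(m,0,2)[0],key=cv2.contourArea);return c
bright=((hsv[:,:,2]>110)*255).astype(np.uint8)
top=((hsv[:,:,2]>195)*255).astype(np.uint8)
for n,b,z in [("strip",(290,190,328,220),.022),("plug",(316,272,344,300),.022),("block",(386,222,412,250),.022),("pot",(348,258,372,282),.046),("sand",(368,190,400,213),.028),("tape",(390,258,422,294),.034),("tray",(165,200,255,310),.002)]:
    for mk in ((bright,top) if n in("strip","plug","block","tray") else (bright if n!="pot" else ((hsv[:,:,2]>85)*255).astype(np.uint8),)):
        c=comp(mk,b)
        P=np.array([ray("top",p,z)[:2] for p in c[:,0,:].astype(float)],np.float32)*1000
        r=cv2.minAreaRect(P);print(n,np.round(r[0]),np.round(r[1]),round(r[2],1),"box",np.round(cv2.boxPoints(r)).tolist())
E
```

```text
strip [681. -11.] [67. 27.] 67.0 box [[655.0, -36.0], [680.0, -47.0], [706.0, 15.0], [681.0, 25.0]]
strip [680. -11.] [64. 24.] 66.5 box [[656.0, -36.0], [678.0, -45.0], [703.0, 14.0], [682.0, 23.0]]
plug [452. -70.] [42. 43.] 0.9 box [[430.0, -49.0], [431.0, -92.0], [473.0, -91.0], [472.0, -49.0]]
plug [450. -70.] [39. 43.] 0.9 box [[430.0, -49.0], [431.0, -92.0], [470.0, -91.0], [470.0, -49.0]]
block [ 598. -269.] [45. 49.] 75.0 box [[569.0, -285.0], [616.0, -297.0], [627.0, -254.0], [580.0, -241.0]]
block [ 597. -269.] [42. 46.] 74.9 box [[570.0, -284.0], [614.0, -296.0], [625.0, -255.0], [581.0, -243.0]]
pot [ 501. -156.] [42. 39.] 0.6 box [[480.0, -137.0], [480.0, -176.0], [522.0, -176.0], [521.0, -136.0]]
sand [ 697. -223.] [66. 38.] 85.4 box [[675.0, -254.0], [714.0, -257.0], [719.0, -191.0], [681.0, -188.0]]
tape [ 485. -290.] [58. 70.] 78.0 box [[444.0, -311.0], [513.0, -326.0], [525.0, -269.0], [456.0, -254.0]]
tray [529. 283.] [259. 198.] 10.3 box [[384.0, 358.0], [419.0, 162.0], [673.0, 209.0], [638.0, 404.0]]
tray [529. 283.] [255. 195.] 10.3 box [[386.0, 356.0], [421.0, 164.0], [671.0, 210.0], [636.0, 402.0]]
```

Call:
carry_out:
  targets:
    - [667,-276,93,0,0,-138.5,26]
    - [667,-276,93,0,0,-138.5,26]
    - [667,-276,93,0,0,-138.5,26]
    - [667,-276,93,0,0,-138.5,26]
    - [667,-276,93,0,0,-138.5,26]
    - [667,-276,93,0,0,-138.5,26]
    - [667,-276,93,0,0,-138.5,26]
    - [667,-276,93,0,0,-138.5,26]
    - [667,-276,93,0,0,-138.5,26]
    - [667,-276,93,0,0,-138.5,26]
    - [667,-276,93,0,0,-138.5,26]
    - [667,-276,93,0,0,-138.5,26]
    - [667,-276,93,0,0,-138.5,26]
    - [667,-276,93,0,0,-138.5,26]
    - [667,-276,93,0,0,-138.5,26]
    - [667,-276,93,0,0,-138.5,26]
    - [667,-276,93,0,0,-138.5,26]
    - [667,-276,93,0,0,-138.5,26]
    - [667,-276,93,0,0,-138.5,26]
    - [667,-276,93,0,0,-138.5,26]

```text
time: 1.77
tool_pos: [0.7118, -0.0229, 0.1189]
eef_rot: [-0.611, -3.08, 0.0]
ft_force: [-0.3, -0.9, -0.5]
gripper_width: 0.0263
finger_force: 0.0
```

```bash
cat >> h.py <<'E'
from scipy.spatial.transform import Rotation as R
def pose():
    s=robot.state();M=R.from_rotvec(s["eef_rot"]).as_matrix();return s,np.array(s["tool_pos"])*1000,M
def plan(wps):
    s,p,M=pose();h=np.degrees(np.arctan2(M[1,0],M[0,0]))
    print("t",round(s["time"],2),"p",np.round(p,1),"head",round(h,1),"tilt z",np.round(M[:,2],3),"F",np.round(s["ft_force"],1),"w",round(s["gripper_width"]*1000,1))
    for x,y,z,hd in wps:
        print((x,y,z,hd),"->",np.round(M.T@(np.array([x,y,z])-p)),"turn",round(h-hd,1))
E
python3 -c "
from h import *
plan([(711,-24,17,157)])"
```

```text
t 1.77 p [711.8 -22.9 118.9] head 157.5 tilt z [-0.002  0.    -1.   ] F [-0.3 -0.9 -0.5] w 26.3
(711, -24, 17, 157) -> [  0.  -1. 102.] turn 0.5
```

Call:
carry_out:
  targets:
    - [0,-1,40,0,0,0.5,26]
    - [0,-1,75,0,0,0.5,26]
    - [0,-1,95,0,0,0.5,26]
    - [0,-1,102,0,0,0.5,26]
    - [0,-1,102,0,0,0.5,26]
    - [0,-1,102,0,0,0.5,26]

```text
time: 2.27
tool_pos: [0.7116, -0.0256, 0.0193]
eef_rot: [0.64, 3.075, 0.0]
ft_force: [-0.1, -0.3, 0.9]
gripper_width: 0.0259
finger_force: 0.0
```

```bash
python3 -c "
from h import *
im=snap('top','top1.png');sc=snap('scene','scene1.png')
cv2.imwrite('pics/c1.png',np.hstack([cv2.resize(im[150:320,160:430],None,fx=1.48,fy=1.48),cv2.resize(sc[150:320,180:450],None,fx=1.48,fy=1.48)]))
w=[]
L=319;n=22;p=np.array([680.,-11.])
for i in range(n+1):
    f=157-73*i/n
    u=np.array([np.cos(np.radians(f)),np.sin(np.radians(f))])
    q=p-23*u; w.append((round(q[0]),round(q[1]),17,round(f)))
    p=p+u*L/n
plan(w)"
```

```text
t 2.37 p [712.6 -25.7  20.6] head 156.5 tilt z [ 0.003 -0.    -1.   ] F [0.7 0.7 0.4] w 26.2
(701, -20, 17, 157) -> [13.  1.  4.] turn -0.5
(687, -16, 17, 154) -> [27. -1.  4.] turn 2.5
(674, -10, 17, 150) -> [42. -1.  4.] turn 6.5
(660, -4, 17, 147) -> [57. -1.  3.] turn 9.5
(647, 3, 17, 144) -> [72.  0.  3.] turn 12.5
(635, 10, 17, 140) -> [85.  2.  3.] turn 16.5
(623, 18, 17, 137) -> [100.   4.   3.] turn 19.5
(611, 27, 17, 134) -> [114.   8.   3.] turn 22.5
(600, 37, 17, 130) -> [128.  13.   3.] turn 26.5
(590, 47, 17, 127) -> [141.  18.   3.] turn 29.5
(580, 58, 17, 124) -> [155.  24.   3.] turn 32.5
(571, 69, 17, 120) -> [168.  30.   3.] turn 36.5
(562, 81, 17, 117) -> [181.  38.   3.] turn 39.5
(554, 93, 17, 114) -> [193.  46.   3.] turn 42.5
(547, 106, 17, 111) -> [204.  55.   3.] turn 45.5
(541, 119, 17, 107) -> [215.  64.   3.] turn 49.5
(535, 133, 17, 104) -> [226.  75.   3.] turn 52.5
(531, 146, 17, 101) -> [235.  85.   3.] turn 55.5
(527, 161, 17, 97) -> [245.  97.   3.] turn 59.5
(524, 175, 17, 94) -> [253. 109.   3.] turn 62.5
(521, 189, 17, 91) -> [261. 120.   3.] turn 65.5
(520, 204, 17, 87) -> [268. 134.   3.] turn 69.5
(519, 218, 17, 84) -> [275. 146.   3.] turn 72.5
```

View pics/c1.png

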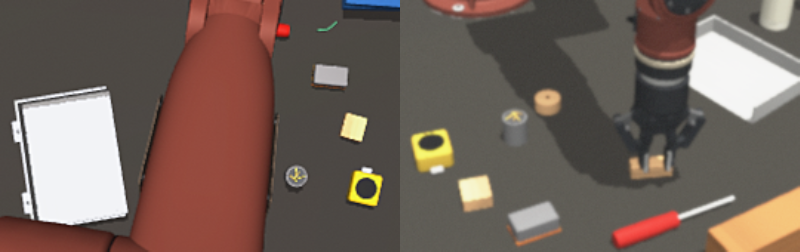

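The arm hides the strip in the top view. In the scene crop the fingers are down just behind the strip's far long face, around (650,155), with nothing else touched. Next I push along the arc.

Call:
carry_out:
  targets:
    - [13,0,1,0,0,0,26]
    - [27,-1,1,0,0,2.5,26]
    - [42,-1,1,0,0,6,26]
    - [57,-1,1,0,0,9.5,26]
    - [72,0,1,0,0,12.5,26]
    - [85,2,1,0,0,16,26]
    - [100,4,1,0,0,19.5,26]
    - [114,8,1,0,0,22.5,26]
    - [128,13,1,0,0,26,26]
    - [141,18,1,0,0,29.5,26]
    - [155,24,1,0,0,32.5,26]
    - [168,30,1,0,0,36,26]
    - [181,38,1,0,0,39.5,26]

```text
time: 3.45
tool_pos: [0.5613, 0.0819, 0.0194]
eef_rot: [1.645, 2.674, 0.003]
ft_force: [-0.1, -0.4, 0.2]
gripper_width: 0.026
finger_force: 0.0
```

```bash
python3 -c "
from h import *
im=snap('top','top2.png');sc=snap('scene','scene2.png')
cv2.imwrite('pics/c2.png',np.hstack([cv2.resize(im[150:320,160:430],None,fx=1.48,fy=1.48),cv2.resize(sc[150:320,220:490],None,fx=1.48,fy=1.48)]))
plan([(554, 93, 17, 114),(541, 119, 17, 107),(531, 146, 17, 101),(524, 175, 17, 94),(520, 204, 17, 89),(519, 218, 17, 89)])"
```

```text
t 3.55 p [560.3  83.   19.2] head 117.0 tilt z [ 0.002  0.    -1.   ] F [ 0.  -0.9  0.7] w 26.2
(554, 93, 17, 114) -> [12. -1.  2.] turn 3.0
(541, 119, 17, 107) -> [41. -1.  2.] turn 10.0
(531, 146, 17, 101) -> [69.  2.  2.] turn 16.0
(524, 175, 17, 94) -> [98.  9.  2.] turn 23.0
(520, 204, 17, 89) -> [126.  19.   2.] turn 28.0
(519, 218, 17, 89) -> [139.  25.   2.] turn 28.0
```

View pics/c2.png

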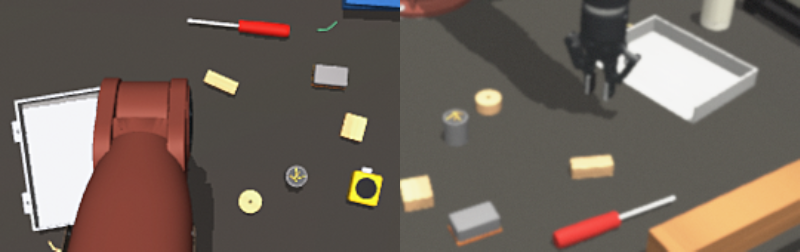

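The strip hasn't moved: it is still at top pixel (309,205). So the fingers passed over it. I'll get the real tip height from the scene view, where the tips are at about (348,216) and (360,218).

```bash
python3 -c "
from h import *
for z in (0,.01,.02,.03,.04,.05): print(z,np.round(ray('scene',(348,215.5),z)*1000),np.round(ray('scene',(360.5,217.6),z)*1000))
sc=cv2.imread('pics/scene2.png');top=cv2.imread('pics/top2.png')
cv2.imwrite('pics/c3.png',cv2.resize(sc[150:240,300:420],None,fx=6,fy=6,interpolation=cv2.INTER_CUBIC))
# check scene calibration with the strip top centre
print(ray('scene',(353,261),.022)*1000)
"
```

```text
0 [517.  97.   0.] [541. 120.   0.]
0.01 [528.  88.  10.] [551. 111.  10.]
0.02 [539.  80.  20.] [562. 103.  20.]
0.03 [550.  72.  30.] [573.  95.  30.]
0.04 [561.  64.  40.] [584.  86.  40.]
0.05 [572.  56.  50.] [594.  78.  50.]
[692.42061739  -9.68007919  22.        ]
```

View pics/c3.png

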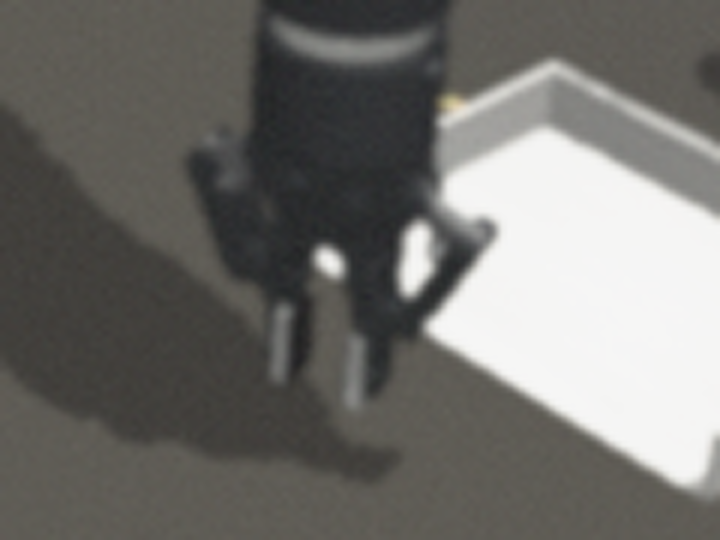

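The tips sit about 29 mm above the bench, roughly 20 mm higher than the description suggests. I'll step down here on free bench to find the contact height.

Call:
carry_out:
  targets:
    - [0,0,6,0,0,0,26]
    - [0,0,12,0,0,0,26]
    - [0,0,15,0,0,0,26]
    - [0,0,18,0,0,0,26]
    - [0,0,18,0,0,0,26]

```text
time: 3.97
tool_pos: [0.5601, 0.0811, -0.0014]
eef_rot: [-1.641, -2.678, 0.001]
ft_force: [-0.4, 1.1, -0.0]
gripper_width: 0.0258
finger_force: 0.0
```

Call:
carry_out:
  targets:
    - [0,0,1,0,0,0,26]
    - [0,0,2,0,0,0,26]
    - [0,0,3,0,0,0,26]
    - [0,0,3,0,0,0,26]

```text
time: 4.3
tool_pos: [0.5603, 0.0815, -0.0036]
eef_rot: [-1.642, -2.679, 0.0]
ft_force: [-0.2, 0.3, -0.8]
gripper_width: 0.0259
finger_force: 0.0
```

Call:
carry_out:
  targets:
    - [0,0,1,0,0,0,26]
    - [0,0,2,0,0,0,26]
    - [0,0,3,0,0,0,26]
    - [0,0,3,0,0,0,26]

```text
time: 4.63
tool_pos: [0.5601, 0.0816, -0.0067]
eef_rot: [-1.641, -2.678, 0.0]
ft_force: [0.1, 0.0, -0.2]
gripper_width: 0.0261
finger_force: 0.0
```

```bash
python3 -c "
from h import *
sc=snap('scene','scene3.png')
cv2.imwrite('pics/c4.png',cv2.resize(sc[150:280,290:440],None,fx=5,fy=4.6,interpolation=cv2.INTER_CUBIC))
plan([])
"
```

```text
t 4.68 p [560.2  81.6  -6.6] head 117.0 tilt z [-0. -0. -1.] F [-0.2 -0.5  0.2] w 26.2
```

View pics/c4.png

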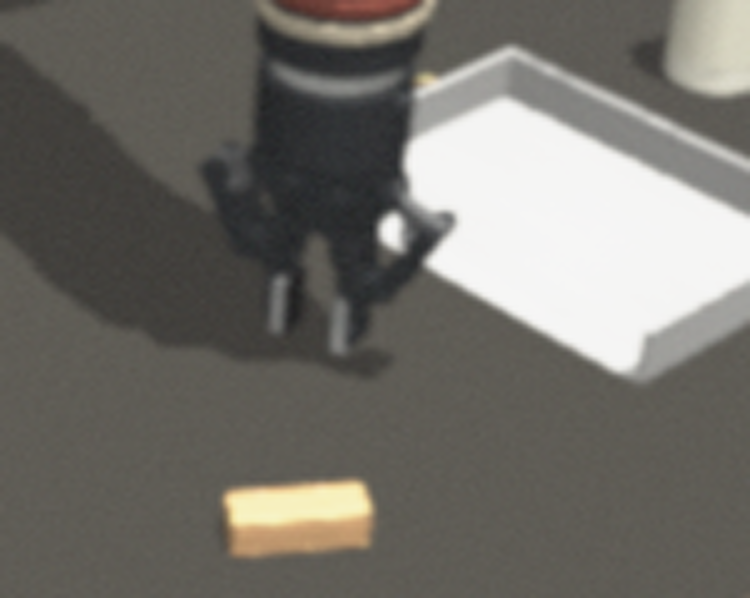

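The tips are now just above the bench, at about scene pixels (346,222) and (358,227), with no contact yet. I'll project to get their height and plan the way back to the strip.

```bash
python3 -c "
from h import *
for z in (0,.005,.01): print(z,np.round((ray('scene',(345.6,222.4),z)+ray('scene',(358,227.2),z))*500))
plan([(711,-24,50,157),(711,-24,-6.5,157)])
"
```

```text
0 [555.  82.   0.]
0.005 [560.  78.   5.]
0.01 [565.  75.  10.]
t 4.68 p [560.2  81.6  -6.6] head 117.0 tilt z [-0. -0. -1.] F [-0.2 -0.5  0.2] w 26.2
(711, -24, 50, 157) -> [-163.   86.  -57.] turn -40.0
(711, -24, -6.5, 157) -> [-163.   86.   -0.] turn -40.0
```

Call:
carry_out:
  targets:
    - [0,0,-40,0,0,0,26]
    - [-20,10,-57,0,0,-5,26]
    - [-163,86,-57,0,0,-40,26]
    - [-163,86,-57,0,0,-40,26]
    - [-163,86,-57,0,0,-40,26]
    - [-163,86,-57,0,0,-40,26]
    - [-163,86,-57,0,0,-40,26]
    - [-163,86,-57,0,0,-40,26]
    - [-163,86,-30,0,0,-40,26]
    - [-163,86,-10,0,0,-40,26]
    - [-163,86,-4,0,0,-40,26]
    - [-163,86,-4,0,0,-40,26]

```text
time: 5.68
tool_pos: [0.7085, -0.0236, -0.0043]
eef_rot: [-0.628, -3.074, 0.0]
ft_force: [0.3, 0.4, 0.5]
gripper_width: 0.026
finger_force: 0.0
```

```bash
python3 -c "
from h import *
plan([(701,-20,-3,157)])"
```

```text
t 5.68 p [708.5 -23.6  -4.3] head 156.9 tilt z [-0.004  0.001 -1.   ] F [0.3 0.4 0.5] w 26.0
(701, -20, -3, 157) -> [ 8.  0. -1.] turn -0.1
```

Call:
carry_out:
  targets:
    - [8,0,0,0,0,0,26]
    - [16,0,0,0,0,0.5,26]
    - [27,-1,0,0,0,2.5,26]
    - [42,-1,0,0,0,6,26]
    - [57,-1,0,0,0,9.5,26]
    - [72,0,0,0,0,12.5,26]
    - [85,2,0,0,0,16,26]
    - [100,4,0,0,0,19.5,26]
    - [114,8,0,0,0,22.5,26]
    - [128,13,0,0,0,26,26]

```text
time: 6.52
tool_pos: [0.5982, 0.0379, -0.0006]
eef_rot: [1.308, 2.854, 0.001]
ft_force: [-0.2, 0.4, 0.9]
gripper_width: 0.026
finger_force: 0.1
```

```bash
python3 -c "
from h import *
sc=snap('scene','scene4.png');im=snap('top','top4.png')
cv2.imwrite('pics/c5.png',np.hstack([cv2.resize(sc[170:290,280:420],None,fx=3,fy=3,interpolation=cv2.INTER_CUBIC),cv2.resize(im[170:320,220:370],(360,360))]))
plan([(600, 37, -4, 130),(580, 58, -4, 124),(562, 81, -4, 117),(547, 106, -4, 111),(535, 133, -4, 104),(527, 161, -4, 97),(521, 189, -4, 91),(520,218,-4,89)])"
```

```text
t 6.62 p [597.   39.   -0.9] head 130.9 tilt z [ 0.  0. -1.] F [-0.1 -0.3 -0.1] w 25.5
(600, 37, -4, 130) -> [-3.  1.  3.] turn 0.9
(580, 58, -4, 124) -> [26. -0.  3.] turn 6.9
(562, 81, -4, 117) -> [55.  1.  3.] turn 13.9
(547, 106, -4, 111) -> [83.  6.  3.] turn 19.9
(535, 133, -4, 104) -> [112.  15.   3.] turn 26.9
(527, 161, -4, 97) -> [138.  27.   3.] turn 33.9
(521, 189, -4, 91) -> [163.  41.   3.] turn 39.9
(520, 218, -4, 89) -> [186.  59.   3.] turn 41.9
```

View pics/c5.png

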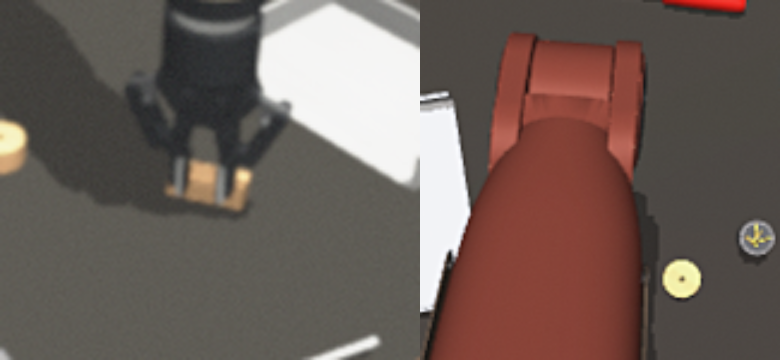

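The strip rides flush against both fingers, seen at about (210,185) in the crop. I'll carry on into the tray.

Call:
carry_out:
  targets:
    - [12,0,1,0,0,3,26]
    - [26,0,2,0,0,7,26]
    - [40,0,2,0,0,10.5,26]
    - [55,1,2,0,0,14,26]
    - [69,3,2,0,0,17,26]
    - [83,6,2,0,0,20,26]
    - [98,10,2,0,0,23.5,26]
    - [112,15,2,0,0,27,26]
    - [125,21,1,0,0,30,26]
    - [138,27,0,0,0,32,26]
    - [151,34,0,0,0,34,26]
    - [163,41,0,0,0,35,26]
    - [175,50,0,0,0,35,26]
    - [186,59,0,0,0,35,26]
    - [191,62,0,0,0,35,26]
    - [191,62,0,0,0,35,26]

```text
time: 7.95
tool_pos: [0.5202, 0.2235, -0.0019]
eef_rot: [2.1, 2.336, 0.002]
ft_force: [0.2, 0.4, 0.2]
gripper_width: 0.0257
finger_force: 0.0
```

```bash
python3 -c "
from h import *
sc=snap('scene','scene5.png')
cv2.imwrite('pics/c6.png',cv2.resize(sc[140:260,320:480],None,fx=3,fy=3,interpolation=cv2.INTER_CUBIC))
plan([(450,-130,60,87)])"
```

```text
t 8.0 p [520.  222.5  -2.2] head 96.1 tilt z [ 0.001 -0.    -1.   ] F [ 0.8 -1.3 -0. ] w 25.8
(450, -130, 60, 87) -> [-343. -107.  -62.] turn 9.1
```

View pics/c6.png

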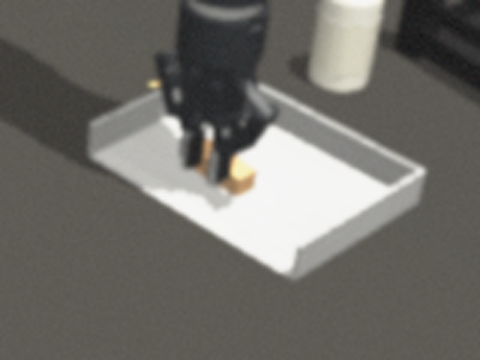

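The strip lies in the tray at about (230,170) in the crop, well past the lip. Next is the plug.

Call:
carry_out:
  targets:
    - [-15,0,0,0,0,0,26]
    - [-20,0,-35,0,0,0,26]
    - [-40,-10,-62,0,0,4,26]
    - [-323,-105,-62,0,0,9,26]
    - [-323,-105,-62,0,0,9,26]
    - [-323,-105,-62,0,0,9,26]
    - [-323,-105,-62,0,0,9,26]
    - [-323,-105,-62,0,0,9,26]
    - [-323,-105,-62,0,0,9,26]
    - [-323,-105,-62,0,0,9,26]
    - [-323,-105,-62,0,0,9,26]
    - [-323,-105,-62,0,0,9,26]
    - [-323,-105,-30,0,0,9,26]
    - [-323,-105,-10,0,0,9,26]
    - [-323,-105,0,0,0,9,26]
    - [-323,-105,0,0,0,9,26]

```text
time: 9.33
tool_pos: [0.4473, -0.1085, -0.0044]
eef_rot: [-2.275, -2.161, 0.002]
ft_force: [-0.1, 0.2, 1.0]
gripper_width: 0.0262
finger_force: 0.0
```

```bash
python3 -c "
from h import *
plan([(452,-99,-3,87),(452+16,203,-3,87)])
im=snap('top','top6.png');m=(cv2.cvtColor(im,cv2.COLOR_BGR2HSV)[:,:,2]>110).astype(np.uint8)*255
b=np.zeros_like(m);b[180:310,170:345]=m[180:310,170:345]
for c in cv2.findContours(b,0,2)[0]:
    if cv2.contourArea(c)>60: print(cv2.boundingRect(c))"
```

```text
t 9.33 p [ 447.3 -108.5   -4.4] head 87.0 tilt z [-0.004  0.002 -1.   ] F [-0.1  0.2  1. ] w 26.2
(452, -99, -3, 87) -> [10.  4. -1.] turn 0.0
(468, 203, -3, 87) -> [312.   5.  -1.] turn 0.0
(321, 278, 14, 16)
(332, 277, 13, 33)
(170, 208, 77, 98)
```

Call:
carry_out:
  targets:
    - [6,4,-1,0,0,0,26]
    - [14,4,-1,0,0,0,26]
    - [26,4,-1,0,0,0,26]
    - [42,4,-1,0,0,0,26]
    - [58,4,-1,0,0,0,26]
    - [74,4,-1,0,0,0,26]
    - [90,4,-1,0,0,0,26]
    - [106,4,-1,0,0,0,26]
    - [122,4,-1,0,0,0,26]
    - [138,4,-1,0,0,0,26]
    - [154,4,-1,0,0,0,26]
    - [170,4,-1,0,0,0,26]
    - [186,4,-1,0,0,0,26]
    - [202,4,-2,0,0,0,26]
    - [218,4,-2,0,0,0,26]
    - [234,4,-2,0,0,0,26]
    - [250,4,-2,0,0,0,26]
    - [266,4,-2,0,0,0,26]
    - [282,4,-2,0,0,0,26]
    - [296,4,-2,0,0,0,26]

```text
time: 11.05
tool_pos: [0.4689, 0.1876, 0.0006]
eef_rot: [2.277, 2.163, 0.003]
ft_force: [-0.3, 0.0, -0.7]
gripper_width: 0.0263
finger_force: 0.0
```

Call:
carry_out:
  targets:
    - [10,0,0,0,0,0,26]
    - [18,0,0,0,0,0,26]
    - [18,0,0,0,0,0,26]

```text
time: 11.3
tool_pos: [0.4698, 0.205, 0.0001]
eef_rot: [2.277, 2.164, 0.002]
ft_force: [-0.6, 0.3, 0.8]
gripper_width: 0.026
finger_force: 0.0
```

```bash
python3 -c "
from h import *
sc=snap('scene','scene7.png');im=snap('top','top7.png')
cv2.imwrite('pics/c7.png',np.hstack([cv2.resize(sc[130:270,310:480],(480,395),interpolation=cv2.INTER_CUBIC),cv2.resize(im[190:320,200:300],(304,395))]))
plan([(590,-318,60,78),(590,-318,-3,78)])"
```

```text
t 11.4 p [ 4.694e+02  2.034e+02 -3.000e-01] head 87.0 tilt z [ 0. -0. -1.] F [-0.6 -1.   0.4] w 25.9
(590, -318, 60, 78) -> [-514.  147.  -60.] turn 9.0
(590, -318, -3, 78) -> [-514.  147.    3.] turn 9.0
```

View pics/c7.png

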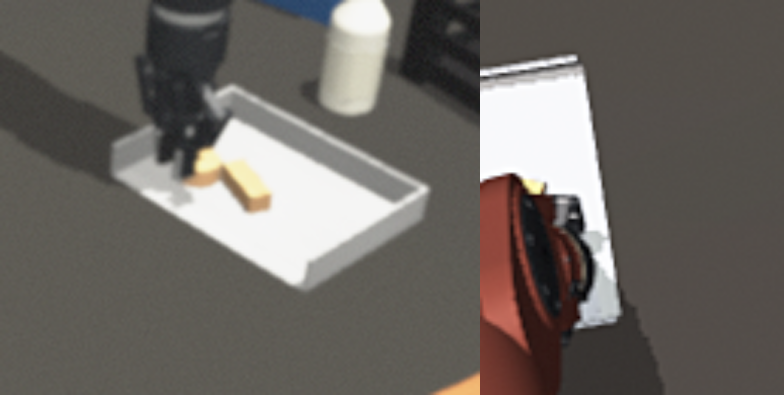

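The plug at about (205,165) and the strip at (245,185) are both inside the tray in the crop. Last is the block.

Call:
carry_out:
  targets:
    - [-15,0,0,0,0,0,26]
    - [-20,0,-40,0,0,0,26]
    - [-40,10,-70,0,0,4,26]
    - [-512,143,-70,0,0,10,26]
    - [-512,143,-70,0,0,10,26]
    - [-512,143,-70,0,0,10,26]
    - [-512,143,-70,0,0,10,26]
    - [-512,143,-70,0,0,10,26]
    - [-512,143,-70,0,0,10,26]
    - [-512,143,-70,0,0,10,26]
    - [-512,143,-70,0,0,10,26]
    - [-512,143,-70,0,0,10,26]
    - [-512,143,-70,0,0,10,26]
    - [-512,143,-70,0,0,10,26]
    - [-512,143,-70,0,0,10,26]
    - [-512,143,-70,0,0,10,26]
    - [-512,143,-35,0,0,10,26]
    - [-512,143,-10,0,0,10,26]
    - [-512,143,2,0,0,10,26]
    - [-512,143,2,0,0,10,26]

```text
time: 13.07
tool_pos: [0.5827, -0.3142, -0.0056]
eef_rot: [-2.455, -1.951, 0.003]
ft_force: [-1.2, -0.6, 0.1]
gripper_width: 0.026
finger_force: 0.0
```

```bash
python3 -c "
from h import *
plan([(590,-301,-3,77),(595,-250,-3,82),(598,-200,-3,87),(600,-150,-3,90),(602,-100,-3,92),(602,-50,-3,92),(602,0,-3,92),(602,225,-3,92)])"
```

```text
t 13.07 p [ 582.7 -314.2   -5.6] head 77.0 tilt z [-0.005  0.003 -1.   ] F [-1.2 -0.6  0.1] w 26.0
(590, -301, -3, 77) -> [15.  4. -3.] turn -0.0
(595, -250, -3, 82) -> [65. -3. -2.] turn -5.0
(598, -200, -3, 87) -> [115. -11.  -2.] turn -10.0
(600, -150, -3, 90) -> [164. -20.  -2.] turn -13.0
(602, -100, -3, 92) -> [213. -30.  -2.] turn -15.0
(602, -50, -3, 92) -> [262. -41.  -2.] turn -15.0
(602, 0, -3, 92) -> [310. -52.  -2.] turn -15.0
(602, 225, -3, 92) -> [ 530. -103.   -1.] turn -15.0
```

Call:
carry_out:
  targets:
    - [8,3,-1,0,0,0,26]
    - [15,4,-1,0,0,0,26]
    - [25,3,-1,0,0,-1,26]
    - [39,1,-1,0,0,-2,26]
    - [53,-1,-1,0,0,-3.5,26]
    - [67,-3,-1,0,0,-5,26]
    - [82,-6,-1,0,0,-6.5,26]
    - [98,-8,-1,0,0,-8,26]
    - [114,-11,-1,0,0,-10,26]
    - [131,-14,-1,0,0,-11,26]
    - [148,-17,-1,0,0,-12,26]
    - [164,-20,-1,0,0,-13,26]
    - [180,-23,-1,0,0,-14,26]
    - [197,-27,-1,0,0,-14.5,26]
    - [213,-30,-1,0,0,-15,26]
    - [229,-34,-1,0,0,-15,26]
    - [245,-37,-1,0,0,-15,26]
    - [262,-41,-1,0,0,-15,26]
    - [278,-45,-1,0,0,-15,26]
    - [294,-48,-1,0,0,-15,26]

```text
time: 14.73
tool_pos: [0.6043, -0.0164, -0.0015]
eef_rot: [-2.18, -2.262, 0.0]
ft_force: [-0.1, -0.3, 0.4]
gripper_width: 0.026
finger_force: 0.0
```

```bash
python3 -c "
from h import *
plan([(602,225,-2,92)])
im=snap('top','top8.png');sc=snap('scene','scene8.png')
cv2.imwrite('pics/c8.png',np.hstack([cv2.resize(sc[130:310,210:450],None,fx=1.7,fy=1.7,interpolation=cv2.INTER_CUBIC),cv2.resize(im[150:320,170:400],(380,306))]))"
```

```text
t 14.73 p [604.3 -16.4  -1.5] head 92.1 tilt z [-0.  0. -1.] F [-0.1 -0.3  0.4] w 26.0
(602, 225, -2, 92) -> [241.   7.   1.] turn 0.1
```

View pics/c8.png

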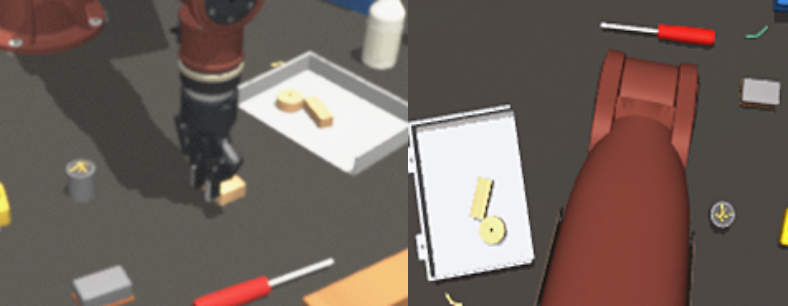

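The block sits in front of the fingers at about (228,190) in the crop. The plug and strip are in the tray, and its right half is free, so I'll finish the push.

Call:
carry_out:
  targets:
    - [12,1,0,0,0,0,26]
    - [26,1,0,0,0,0,26]
    - [41,2,0,0,0,0,26]
    - [56,2,0,0,0,0,26]
    - [71,2,0,0,0,0,26]
    - [86,3,0,0,0,0,26]
    - [101,3,0,0,0,0,26]
    - [116,4,0,0,0,0,26]
    - [131,4,-1,0,0,0,26]
    - [146,5,-1,0,0,0,26]
    - [160,5,-1,0,0,0,26]
    - [173,5,-1,0,0,0,26]
    - [186,6,-1,0,0,0,26]
    - [198,6,-1,0,0,0,26]
    - [210,6,-1,0,0,0,26]
    - [222,7,-1,0,0,0,26]
    - [233,7,-1,0,0,0,26]
    - [241,7,-1,0,0,0,26]
    - [241,7,-1,0,0,0,26]

```text
time: 16.42
tool_pos: [0.6033, 0.2246, -0.0005]
eef_rot: [-2.181, -2.261, -0.001]
ft_force: [0.0, -0.1, 0.1]
gripper_width: 0.0259
finger_force: 0.0
```

Call:
carry_out:
  targets:
    - [-15,0,0,0,0,0,26]
    - [-20,0,-40,0,0,0,26]
    - [-30,0,-80,0,0,0,26]
    - [-300,0,-120,0,0,0,26]
    - [-300,0,-120,0,0,0,26]
    - [-300,0,-120,0,0,0,26]
    - [-300,0,-120,0,0,0,26]
    - [-300,0,-120,0,0,0,26]
    - [-300,0,-120,0,0,0,26]
    - [-300,0,-120,0,0,0,26]
    - [-300,0,-120,0,0,0,26]

```text
time: 17.33
tool_pos: [0.614, -0.0835, 0.1204]
eef_rot: [2.188, 2.251, -0.001]
ft_force: [0.5, 0.8, -1.1]
gripper_width: 0.0263
finger_force: 0.0
```

```bash
python3 -c "
from h import *
im=snap('top','top9.png');hsv=cv2.cvtColor(im,cv2.COLOR_BGR2HSV)
m=((hsv[:,:,1]>60)&(hsv[:,:,2]>120)).astype(np.uint8)*255
b=np.zeros_like(m);b[205:302,178:300]=m[205:302,178:300]
c,s=np.cos(np.radians(10.3)),np.sin(np.radians(10.3))
for k in cv2.findContours(b,0,2)[0]:
    if cv2.contourArea(k)<30: continue
    P=np.array([ray('top',p,.024)[:2] for p in k[:,0,:].astype(float)],np.float32)*1000
    Q=(P-[546,187])@np.array([[c,-s],[s,c]]);r=cv2.minAreaRect(Q.astype(np.float32))
    print(np.round(r[0]),np.round(r[1]),'xy min',np.round(Q.min(0)),'max',np.round(Q.max(0)))
plan([])"
```

```text
[-135. -142.] [20. 65.] xy min [-168. -157.] max [-104. -128.]
[-36.  67.] [104.  48.] xy min [-88.  39.] max [16. 91.]
[63. 60.] [40. 46.] xy min [37. 37.] max [86. 82.]
t 17.38 p [613.6 -80.8 119.9] head 91.7 tilt z [ 0.001 -0.001 -1.   ] F [-0.6  1.1  0.5] w 26.0
```

Every piece is at least 37 mm past the lip edge, and the arm is clear, so I'm handing it in.

```bash
python3 -c "
from h import *
print(robot.job_done())"
```

```text
the job is handed in; nothing more can be done
None
```

I swept the plug, block and strip into the tray, each at least 37 mm past the lip edge in the last top view, and handed the job in at about 17 s; the hand-in gave no verdict, and I saw no sign that any bystander had moved.

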